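# Bayonet lid on the cell test pot: purge position, held

### The arm

A 6-joint arm with a two-finger parallel gripper is mounted at the origin on a cart in front of the work surface, level with it; the furniture and walls round the work are solid. World frame = base frame: x ahead of the robot, y to its left, z up, the work surface at z = 0. Lengths are in m, angles in rad, forces in N, time in s.
With the tool pointing down it reaches from about 0.35 to 0.975 m from the base axis. Payload 4.9 kg.
Tool frame: the origin (TCP) lies between the finger pads, 19 mm behind the fingertips; this is the grasp point; z points along the fingers, y is the line along which they close (so a half turn about z gives the same grasp; the last joint's range is limited). The gripper opens to 85 mm and grips with 20 to 120 N. Pads are 22 mm wide; open, the fingers measure 114 mm over their backs; the gripper's body (76 mm by 85 mm) begins 54 mm behind the grasp point. The pads swing forward as they close: fully open they stand 13 mm farther back than shut.
Start: joints at [-1.389, 0.053, 1.613, -0, 1.476, -0.119], TCP at [0.185, -0.597, 0.25] pointing down, gripper open.
Joint ranges: [-3.01, 3.01], [-1.01, 2.22], [0.06, 2.58], [-1.02, 4.17], [0.09, 2.62], [-3.14, 3.14]. Speed limits (rad/s): [2.57, 2.57, 3.14, 3.14, 3.14, 3.14].

### API

Orientations are given as a rotation vector (axis times angle).
In Python, from station import ctrl gives the robot as it stands.
- The arm moves only by the tool step_arm, never from a script. Its argument "targets" is a list of rows, each an object with "travel": the shift along the world's x, y, z as a fraction of full scale, a list of three; "angular": the turn, a rotation vector about the world's x, y, z as a fraction of full scale, a list of three; "gripper": the opening, from 0 (shut) to 1 (fully open). In form: [{"travel": [x, y, z], "angular": [rx, ry, rz], "gripper": gripper}, ...]. A call has 1 to 10 rows; each row is the pose to reach, as a shift and turn from the pose commanded when the call began; what a row does not reach only later rows make up. Full scale, the value 1, is 0.6 m for a shift and pi/4 rad for a turn. A row lasts 1/10 s, in which the tool goes at most 50 mm and 8.59 degrees, less where a joint would pass 70% of its speed; a pose out of reach is approached as far as the arm can. A call with a number of a shift or a turn outside -1 to 1 is refused whole. A call with a gripper value outside its range is refused whole. The fingers move at their own pace and stop on an object; "squeeze" is the grip in N (left out, the last holds). Time passes only in rows, so rows that repeat a pose let the fingers close. It gives the time, the measured TCP pose, the force, the opening and the grip force at its end, in the units of the state.
- ctrl.get_obs(): the state, without advancing time (a new reading comes with each control period).
- ctrl.get_image(name): name is "scene" or "top" or "wrist"; returns a dict with "img" (480x640x3 uint8, red, green, blue), "fx", "fy", "cx", "cy" (pixels), "rvec" (rotation vector, rad) and "tvec" (3), from world to camera coordinates, as OpenCV has them. Camera axes: x right, y down, z forward; pixel columns grow to the right and rows downward; lengths in m; the calibration is good to about 2 mm. A picture is of the moment at which its call begins. There is no depth.
- ctrl.finish_job(): hands the job in; it is judged then, once.
The state is a dict: "t": time; "q": joint angles; "dq": joint speeds; "effort": joint torques, N m; "tool_pos": TCP position; "tool_rot": TCP orientation; "contact_force": force on the tool from outside, world axes, zero at the start; "wrist_torque": the same for the moment, N m; "opening": finger opening in m; "grip_force": force on a finger pad.
Only numpy, scipy, OpenCV 4.12 (cv2) and the standard library are available. Lean on these libraries where they do the work, as an engineer would, in place of code of your own. Each camera call takes 0.05 s, during which the arm holds its last target. There are 200 camera calls.

### The job

Slide the test pot along its rail to the post with the vent nozzle, so that the port on the pot's back stands squarely in line with the nozzle. Then set the bayonet lid into the pot with its lugs through the two gaps in the rim until the lid's flange lies on the rim, and turn it clockwise (seen from above) half way, so that its pointers stand at the single-rib half marks; never turn it on as far as the lock. A spring in the pot pushes the lid back, so finish while still holding the lid's grip bar at the half marks; leave the meter, the tape roll and the spare cell where they are.

Things in the scene. Friction and masses are not known exactly. Their poses are not given: they have to be found in the camera images.
- pot_mouth (a point): centre of the pot's mouth at the rim's top, 118 mm over the worktop. The pot is an aluminium can, 84 mm across, with a cell in it; it slides along its y (about 6 N), cannot turn or lift. Same axes as the rail. Rim lip 6 mm thick, bore radius 26 mm, with gaps at +y and -y. Ribs on the rim: one = half mark (35 and 215 degrees counter-clockwise from +x), two = lock (-20 and 160 degrees)
- pot_handle (a point): grip point of the pot's straight black handle, 74 mm from the pot's axis on the -x side, at the handle's mid-height (101 mm above the worktop; its top is at 108 mm). The handle is 16 mm wide (y), 14 mm high and sticks out to 100 mm from the axis; same axes as the pot
- pot (a joint): position of the pot along its rail (m), 0 in the middle, positive to the pot's +y; end stops at -0.125 and 0.125
- nozzle_tip (a point): tip of the brass nozzle on the vent post, 58 mm above the worktop, pointing to the pot. This post carries a round gauge dial (top 103 mm above the worktop) and is fixed near one end of the rail; a plain post without nozzle and dial is near the other end. Which end is which varies. The pot is in place when the nozzle tip's y in the axes of pot_mouth is 0
- half_mark: frame on the pot's axis at rim height whose x axis points along the half marks (35 degrees counter-clockwise from the pot's +x, i.e. 55 degrees clockwise of the gaps); z up
- collar (a joint): turn (rad, clockwise positive) of the hidden collar in the pot that the lid's lugs push. 0 until the lid has turned about 9 degrees from the gaps, 0.8 with the lid at the half marks, 1.76 (stop) when locked. A spring turns it back: 0.1 N m at 0, plus 0.06 N m per rad. A sprung ball that makes the lock's click is first felt at a lid turn of about 75 degrees (1.15), locks at 110 degrees
- lid: bayonet lid, about 160 g, standing on its nose left or right of the rail; origin under the nose, z up. Nose radius 22.5 mm, 22 mm high, tapered to 18 mm at the foot; lugs at its +x and -x sides, 8 mm wide, 8 to 14 mm above the origin, out to radius 31 mm. Aluminium flange 74 mm across at 22 to 28 mm, with pointers above the lugs. Black grip bar on top. A half turn makes no difference
- meter: hand multimeter, 138 x 80 x 44 mm, lying loose on the other side of the rail from the lid; origin under its middle, 138 mm along x. To be left alone
- tape_amber: roll of tape, 66 mm in diameter, 19 mm high, lying loose at the back left; origin under its middle. To be left alone
- spare_cell: round cell 21 x 21 x 70 mm standing loose at the back right; origin under its middle. To be left alone
- rail: fixed aluminium plate, 145 x 340 x 10 mm, on the worktop, on which the pot slides along the plate's y; origin under it, below the middle of the pot's path. x points away from the robot, towards two posts at the plate's back edge. Within 0.1 rad of the world's axes
- pot_gap (a point): middle of the rim's gap on the pot's +y side, 34 mm from the axis, at the rim's top; the other gap is across the mouth. Each gap is about 15 mm wide. Below the 6 mm lip the pot's inside radius is 34.5 mm
- lid_grip (a point): on the lid's axis, 50 mm above its origin, where the TCP grips. The black grip bar lies along the lid's x: 54 mm long, 13 mm wide, from 28 to 54 mm above the origin. Seated, the lid's origin is 22 mm below pot_mouth. It enters with its x along the pot's y (within about 8 degrees), with 3.5 mm play all round, and then turns only clockwise from there
Mind the look-alikes: they are no part of the job. What is shaped like the lid but brown is not meant.

How it is judged:
On the way, in this order (a step that is already met when the one before it is completed fails the run):
1. the pot stands in line with the nozzle (y of nozzle_tip in the frame of pot_mouth between -0.007 and 0.007 m), for 0.3 s.
2. the lid is seated in the pot, lugs through the gaps (horizontal distance between lid and pot_mouth below 0.005 m and z of lid in the frame of pot_mouth below -0.019 m and angle between the x axis of lid and the y axis of pot_mouth, either way round below 0.3 rad), for 0.1 s.
At the end, for the whole second after the job is handed in: Pot within 7 mm of the nozzle's line; lid seated (19 mm or more below the rim, within 5 mm of the axis, tilt under 0.12 rad), pointers within 9 degrees of the half marks, collar over 0.5 rad, all held for the last second and gripped with over 3 N; meter, tape and spare cell moved less than 30 mm (all of step 1 and horizontal distance between lid and pot_mouth below 0.005 m and z of lid in the frame of pot_mouth below -0.019 m and angle between lid's own z axis and vertical below 0.12 rad and angle between the x axis of lid and the x axis of half_mark, either way round below 0.157 rad and value of joint collar above 0.5 rad and contact force between the fingers and lid above 3 N and distance of each of meter, tape_amber, spare_cell from where it was at the start of the episode below 0.03 m); the arm keeps its last pose, push and grip.
It fails at once if the lid is turned on into the lock (collar past 1.5 rad) (value of joint collar above 1.5 rad).
It fails at once if a bystander is moved or knocked over (distance of any of meter, tape_amber, spare_cell from where it was at the start of the episode above 0.03 m or angle between spare_cell's own z axis and vertical above 0.5 rad).
It also fails if it takes over 54 s, if anything falls off the work surface, if the arm or the gripper's body presses on something with over 40 N, if the wrist force passes 120 N, or if a joint passes its speed limit or range.

## Working session

There is one attempt and no reset: what is moved stays moved. The work goes in short steps, Python scripts to look and compute and a tool call to move; the robot and the scene stay as the last step left them, time stands still between calls to the robot, and variables do not carry over. Pictures are saved under pics/ and viewed, at most 10 in all, crops included, and the job is handed in when it is done.

Besides the shell and the picture viewer there is one more tool, called after "Request:" by a JSON object that holds its "method" and its "body", one argument or row to a line. step_arm: Moves the arm, as the interface text tells. Its arguments: {"type":"object","properties":{"targets":{"type":"array"},"squeeze":{"type":"number"}},"required":["targets"]}

```bash
mkdir -p pics; cat > h.py <<'E'
import numpy as np, cv2, pickle
from station import ctrl
def snap(name,fn):
    d=ctrl.get_image(name); cv2.imwrite(f'pics/{fn}.png',cv2.cvtColor(d['img'],cv2.COLOR_RGB2BGR)); pickle.dump(d,open(f'pics/{fn}.pkl','wb')); return d
def load(fn): return pickle.load(open(f'pics/{fn}.pkl','rb'))
def ray(d,u,v):
    R=cv2.Rodrigues(np.array(d['rvec'],float))[0]; c=-R.T@np.array(d['tvec']).ravel()
    r=R.T@np.array([(u-d['cx'])/d['fx'],(v-d['cy'])/d['fy'],1]); return c,r/np.linalg.norm(r)
def atz(d,u,v,z):
    c,r=ray(d,u,v); return c+r*(z-c[2])/r[2]
def tri(*a):
    A=np.zeros((3,3));b=np.zeros(3)
    for d,u,v in a:
        c,r=ray(d,u,v);P=np.eye(3)-np.outer(r,r);A+=P;b+=P@c
    return np.linalg.solve(A,b)
def proj(d,p):
    K=np.array([[d['fx'],0,d['cx']],[0,d['fy'],d['cy']],[0,0,1]],float)
    return cv2.projectPoints(np.array(p,float).reshape(-1,1,3),np.array(d['rvec'],float),np.array(d['tvec'],float),K,None)[0].reshape(-1,2)
E
python3 - <<'E'
from h import *
for n in ('scene','top'):
    d=snap(n,n+'0'); print(n,ray(d,320,240))
o=ctrl.get_obs();print(o['t'],o['tool_pos'],o['tool_rot'],o['opening'])
E
```

```text
scene (array([-0.47260131,  0.70956514,  1.08625   ]), array([ 0.66741496, -0.39700624, -0.63003437]))
top (array([0.35691899, 0.09922289, 1.56110139]), array([ 0.10671343,  0.00298361, -0.99428534]))
0.1 [ 0.18509128 -0.59641112  0.24885598] [-3.10425693e+00 -4.70467767e-01  2.02577513e-05] 0.08570827489410834
```

View pics/scene0.png

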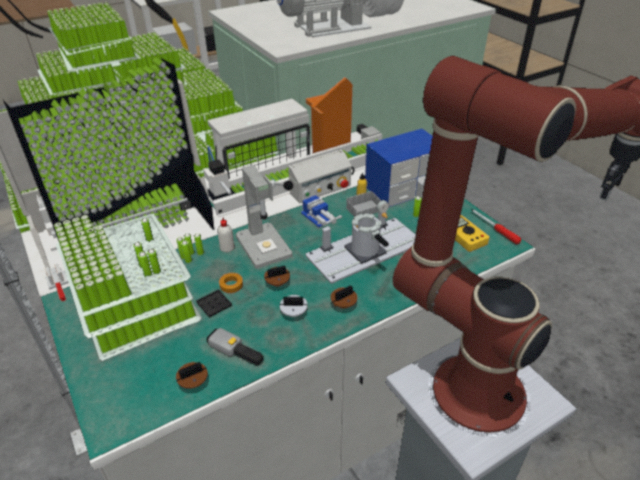

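View pics/top0.png

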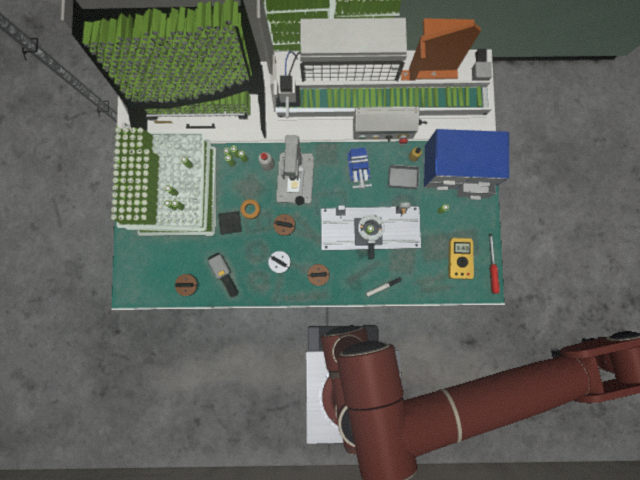

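The pictures show the aluminium lid at top (279,262), scene (293,306), and the pot at top (370,231). The post with the dial is on the right at top (404,208), with the plain post at (340,210). I'll enlarge both views.

```bash
python3 - <<'E'
import cv2
a=cv2.imread('pics/top0.png')[190:290,255:430]; b=cv2.imread('pics/scene0.png')[190:330,270:440]
a=cv2.resize(a,(787,450),interpolation=cv2.INTER_CUBIC); cv2.imwrite('pics/c1.png',a)
cv2.imwrite('pics/c2.png',cv2.resize(b,None,fx=4,fy=4,interpolation=cv2.INTER_CUBIC))
E
```

```text
(no output)
```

View pics/c1.png

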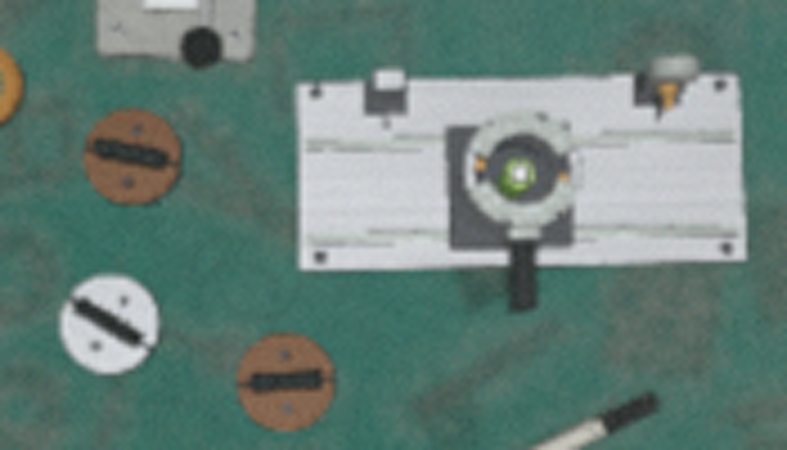

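View pics/c2.png

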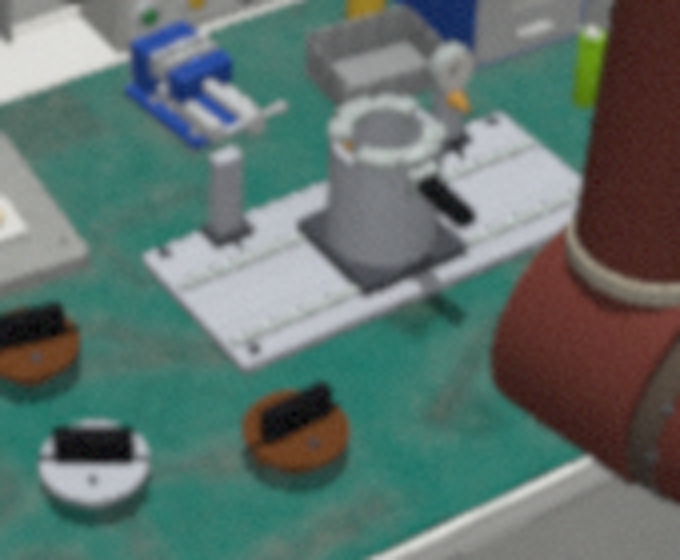

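```bash
python3 - <<'E'
from h import *
T=load('top0');S=load('scene0')
t=lambda x,y:(T,255+(x+.5)/4.5-.5,190+(y+.5)/4.5-.5)
s=lambda x,y:(S,270+(x+.5)/4-.5,190+(y+.5)/4-.5)
c=[atz(*t(*p),0.010) for p in ((298,86),(738,76),(746,260),(301,269))]
for p in c: print(p)
a=c[0]-c[1];b=c[3]-c[2];print('yaw of rail y',[np.arctan2(-v[0],v[1]) for v in(a,b)],'mid',np.mean(c,0))
print('rim',tri(t(521,170),s(386,131)),atz(*t(521,170),.118))
print('handle end top',tri(t(523,308),s(470,212)), atz(*t(523,276),.108))
print('nozzle tip',atz(*t(664,118),.058),'scene',atz(*s(455,108),.058))
print('lid',tri(t(109,322),s(93,438)),atz(*t(109,322),.054))
e=[atz(*t(*p),.054) for p in((74,302),(143,342))];print('lid yaw',e, np.arctan2(*(e[0]-e[1])[[1,0]]))
E
```

```text
[0.63180319 0.09974917 0.01      ]
[ 0.63559033 -0.23778439  0.01      ]
[ 0.49386395 -0.23917031  0.01      ]
[0.4910703  0.09912596 0.01      ]
yaw of rail y [np.float64(0.011219575620083385), np.float64(0.00825780004524772)] mid [ 0.56308194 -0.06951989  0.01      ]
rim [ 0.55094347 -0.05692845  0.11883114] [ 0.55039773 -0.05791184  0.118     ]
handle end top [ 0.45237808 -0.05826263  0.11113014] [ 0.47569676 -0.05870522  0.108     ]
nozzle tip [ 0.59606447 -0.17140035  0.058     ] scene [ 0.61215758 -0.16706417  0.058     ]
lid [0.45129333 0.24306388 0.04754977] [0.44983486 0.24083425 0.054     ]
lid yaw [array([0.46489024, 0.26656042, 0.054     ]), array([0.43481628, 0.2158905 , 0.054     ])] 1.0351501001093166
```

Request:
{"method": "step_arm", "body": {
  "targets": [
    {"travel": [0.483, 0.897, -0.04], "angular": [0, 0, -0.37], "gripper": 1},
    {"travel": [0.483, 0.897, -0.04], "angular": [0, 0, -0.37], "gripper": 1},
    {"travel": [0.483, 0.897, -0.04], "angular": [0, 0, -0.37], "gripper": 1},
    {"travel": [0.483, 0.897, -0.04], "angular": [0, 0, -0.37], "gripper": 1},
    {"travel": [0.483, 0.897, -0.04], "angular": [0, 0, -0.37], "gripper": 1},
    {"travel": [0.483, 0.897, -0.04], "angular": [0, 0, -0.37], "gripper": 1},
    {"travel": [0.483, 0.897, -0.04], "angular": [0, 0, -0.37], "gripper": 1},
    {"travel": [0.483, 0.897, -0.04], "angular": [0, 0, -0.37], "gripper": 1},
    {"travel": [0.483, 0.897, -0.04], "angular": [0, 0, -0.37], "gripper": 1},
    {"travel": [0.483, 0.897, -0.04], "angular": [0, 0, -0.37], "gripper": 1}
  ]
}}

```text
t: 1.1
tool_pos: [0.4223, -0.155, 0.2301]
tool_rot: [3.141, 0.016, 0.0]
contact_force: [0.5, 0.0, -0.7]
opening: 0.0855
grip_force: 0.0
```

Request:
{"method": "step_arm", "body": {
  "targets": [
    {"travel": [0.06, 0.14, 0], "angular": [0, 0, 0], "gripper": 1},
    {"travel": [0.06, 0.14, 0], "angular": [0, 0, 0], "gripper": 1},
    {"travel": [0.06, 0.14, 0], "angular": [0, 0, 0], "gripper": 1},
    {"travel": [0.06, 0.14, 0], "angular": [0, 0, 0], "gripper": 1}
  ]
}}

```text
t: 1.5
tool_pos: [0.4579, -0.0722, 0.2299]
tool_rot: [3.141, 0.02, -0.002]
contact_force: [0.3, -0.5, -1.0]
opening: 0.0854
grip_force: 0.0
```

```bash
python3 - <<'E'
from h import *
d=snap('wrist','w1');print(ray(d,320,240));o=ctrl.get_obs();print(o['tool_pos'],o['tool_rot'])
T=load('top0')
E
```

```text
(array([ 0.54136427, -0.07171247,  0.35381154]), array([-0.31329411,  0.00275212, -0.94965216]))
[ 0.4577267  -0.0730671   0.22996384] [ 3.14132565e+00  1.68248526e-02 -1.44009187e-03]
```

View pics/w1.png

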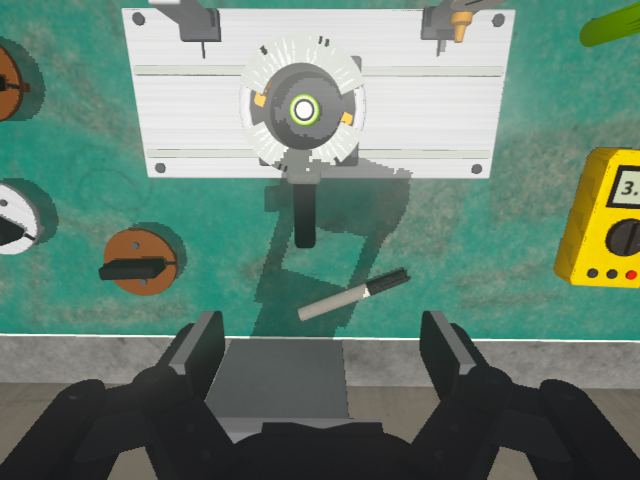

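Wrist view: the handle runs down to its tip at about (305,247), the rim's centre is near (303,103), the nozzle tip is at (459,42), and the rail corners are at (123,9), (516,9), (491,178) and (149,178).

```bash
python3 - <<'E'
from h import *
W=load('w1');T=load('top0');S=load('scene0')
t=lambda x,y:(T,255+(x+.5)/4.5-.5,190+(y+.5)/4.5-.5)
c=[atz(W,*p,0.010) for p in ((123,9),(516,9),(491,178),(149,178))]
for p in c: print(p)
print([np.arctan2(-v[0],v[1]) for v in(c[0]-c[1],c[3]-c[2])],np.mean(c,0))
print('rim',atz(W,303,103,.118),tri((W,303,103),t(521,170)))
print('gaps',atz(W,261,100,.118),atz(W,346,117,.118))
print('handle end',atz(W,305,240,.108),tri((W,305,240),t(523,308)),'mid',atz(W,305,205,.108))
print('noz',atz(W,459,42,.058),tri((W,459,42),t(664,118)))
E
```

```text
[0.63445478 0.10025881 0.01      ]
[ 0.63827595 -0.23651525  0.01      ]
[ 0.49470128 -0.23961014  0.01      ]
[0.490695   0.09964834 0.01      ]
[np.float64(0.011345929002326395), np.float64(0.011808374015979074)] [ 0.56453175 -0.06905456  0.01      ]
rim [ 0.55517514 -0.05930804  0.118     ] [ 0.55455832 -0.05913739  0.09965887]
gaps [ 0.55663129 -0.03267456  0.118     ] [ 0.54713838 -0.08693813  0.118     ]
handle end [ 0.46013434 -0.05970825  0.108     ] [ 0.45425298 -0.05945161  0.09094385] mid [ 0.48695282 -0.0598203   0.108     ]
noz [ 0.602889   -0.17452936  0.058     ] [ 0.59448423 -0.16577511  0.08516236]
```

Request:
{"method": "step_arm", "body": {
  "targets": [
    {"travel": [0.037, 0.0225, -0.08], "angular": [0, 0, 0], "gripper": 0.6},
    {"travel": [0.037, 0.0225, -0.15], "angular": [0, 0, 0], "gripper": 0.6},
    {"travel": [0.037, 0.0225, -0.21], "angular": [0, 0, 0], "gripper": 0.6},
    {"travel": [0.037, 0.0225, -0.21], "angular": [0, 0, 0], "gripper": 0.5},
    {"travel": [0.037, 0.0225, -0.21], "angular": [0, 0, 0], "gripper": 0},
    {"travel": [0.037, 0.0225, -0.21], "angular": [0, 0, 0], "gripper": 0},
    {"travel": [0.037, 0.0225, -0.21], "angular": [0, 0, 0], "gripper": 0},
    {"travel": [0.037, 0.0225, -0.21], "angular": [0, 0, 0], "gripper": 0},
    {"travel": [0.037, 0.0225, -0.21], "angular": [0, 0, 0], "gripper": 0}
  ],
  "squeeze": 40
}}

```text
t: 2.45
tool_pos: [0.4815, -0.0602, 0.1069]
tool_rot: [3.14, 0.016, 0.005]
contact_force: [-3.4, -0.4, 6.8]
opening: 0.0147
grip_force: 42.3
```

```bash
python3 - <<'E'
from h import *
d=snap('wrist','w2');o=ctrl.get_obs();print(o['tool_pos'],o['tool_rot'],o['opening'],o['grip_force'],o['contact_force'])
E
```

```text
[ 0.48147469 -0.0602039   0.10690973] [3.13977878 0.01604193 0.00467198] 0.01514985022490373 42.31833100318909 [-3.19311598 -0.30173765  7.64607323]
```

View pics/w2.png

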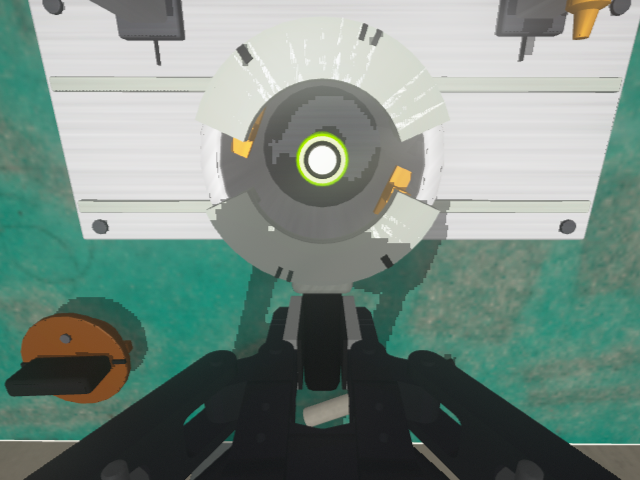

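The handle is gripped. The rim's centre is near (322,152) and the nozzle tip is at (582,40).

```bash
python3 - <<'E'
from h import *
W=load('w1');V=load('w2')
r=atz(V,322,152,.118);n=atz(V,581,40,.058);print(r,n,tri((W,459,42),(V,581,40)),tri((W,303,103),(V,322,152)))
for u,v in((198,110),(447,110)): print(atz(V,u,v,.118))
print(atz(V,322,160,.118))
E
```

```text
[ 0.55708833 -0.05990003  0.118     ] [ 0.60231279 -0.17432017  0.058     ] [ 0.60271941 -0.17471272  0.0574461 ] [ 0.55609604 -0.05931711  0.10675363]
[ 0.56922726 -0.02171189  0.118     ]
[ 0.56992938 -0.09817447  0.118     ]
[ 0.5546018  -0.05992318  0.118     ]
```

Request:
{"method": "step_arm", "body": {
  "targets": [
    {"travel": [0, -0.03, 0], "angular": [0, 0, 0], "gripper": 0},
    {"travel": [0, -0.065, 0], "angular": [0, 0, 0], "gripper": 0},
    {"travel": [0.001, -0.1, 0], "angular": [0, 0, 0], "gripper": 0},
    {"travel": [0.002, -0.135, 0], "angular": [0, 0, 0], "gripper": 0},
    {"travel": [0.002, -0.17, 0], "angular": [0, 0, 0], "gripper": 0},
    {"travel": [0.002, -0.191, 0], "angular": [0, 0, 0], "gripper": 0},
    {"travel": [0.002, -0.191, 0], "angular": [0, 0, 0], "gripper": 0},
    {"travel": [0.002, -0.191, 0], "angular": [0, 0, 0], "gripper": 0},
    {"travel": [0.002, -0.191, 0], "angular": [0, 0, 0], "gripper": 0},
    {"travel": [0.002, -0.191, 0], "angular": [0, 0, 0], "gripper": 0}
  ]
}}

```text
t: 3.5
tool_pos: [0.4826, -0.1763, 0.1069]
tool_rot: [3.136, 0.016, 0.005]
contact_force: [-3.5, -5.5, 5.5]
opening: 0.0148
grip_force: 42.1
```

```bash
python3 - <<'E'
from h import *
d=snap('wrist','w3');o=ctrl.get_obs();print(o['tool_pos'],o['tool_rot'],o['opening'],o['grip_force'],o['contact_force'])
E
```

```text
[ 0.48256073 -0.17634532  0.10690953] [3.13603602 0.016029   0.00451918] 0.01489777904317359 42.13724076747894 [-2.87565443 -5.83350068  5.25556262]
```

View pics/w3.png

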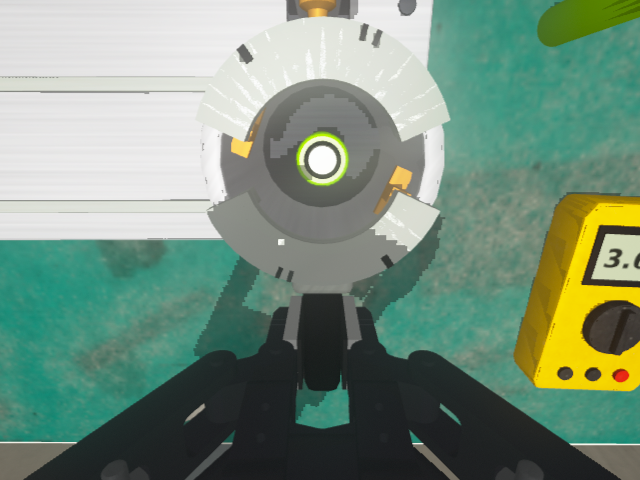

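```bash
python3 - <<'E'
from h import *
V=load('w3');L=[0.0115,0,0]
r=atz(V,322,152,.118);n=atz(V,317.5,9,.058)
print(r,n,(n-r)@[-.0115,1,0])
for p in((198,110),(447,110)): print(atz(V,*p,.118))
print(proj(V,[.6025,-.1745,.058]))
print(ray(load('w1'),10,230))
W=load('w1')
# lid in w1: flange outer right edge
for p in((43,212),(0,252)): print(atz(W,*p,.028))
E
```

```text
[ 0.55820205 -0.17599709  0.118     ] [ 0.61411877 -0.17380951  0.058     ] 0.0015445342756276736
[ 0.57033284 -0.13785702  0.118     ]
[ 0.57105193 -0.21431968  0.118     ]
[[318.92331655  39.59735194]]
(array([ 0.54136427, -0.07171247,  0.35381154]), array([-0.21937821,  0.66980818, -0.7093872 ]))
[0.45929198 0.19868188 0.028     ]
[0.41721803 0.25257381 0.028     ]
```

The pot stands about 1.5 mm off the nozzle's line, well inside the tolerance. I'll release it and go over the lid.

Request:
{"method": "step_arm", "body": {
  "targets": [
    {"travel": [0.002, 0.0, 0], "angular": [0, 0, 0], "gripper": 0.7},
    {"travel": [0.0, 0.0, 0], "angular": [0, 0, 0], "gripper": 0.7},
    {"travel": [0.0, 0.0, 0], "angular": [0, 0, 0], "gripper": 0.7},
    {"travel": [0, 0, 0.08], "angular": [0, 0, 0], "gripper": 0.7},
    {"travel": [0, 0, 0.16], "angular": [0, 0, 0], "gripper": 0.8},
    {"travel": [-0.01, 0.08, 0.2], "angular": [0, 0, 0.2], "gripper": 1},
    {"travel": [-0.02, 0.16, 0.2], "angular": [0, 0, 0.4], "gripper": 1},
    {"travel": [-0.03, 0.24, 0.2], "angular": [0, 0, 0.6], "gripper": 1},
    {"travel": [-0.04, 0.32, 0.2], "angular": [0, 0, 0.8], "gripper": 1},
    {"travel": [-0.05, 0.4, 0.2], "angular": [0, 0, 0.9], "gripper": 1}
  ]
}}

```text
t: 4.55
tool_pos: [0.4508, 0.0678, 0.2245]
tool_rot: [2.939, 1.11, 0.002]
contact_force: [0.9, 0.3, 0.6]
opening: 0.0856
grip_force: 0.0
```

Request:
{"method": "step_arm", "body": {
  "targets": [
    {"travel": [0, 0.08, 0], "angular": [0, 0, 0.15], "gripper": 1},
    {"travel": [0, 0.16, 0], "angular": [0, 0, 0.3], "gripper": 1},
    {"travel": [0, 0.24, 0], "angular": [0, 0, 0.4], "gripper": 1},
    {"travel": [0, 0.28, 0], "angular": [0, 0, 0.4], "gripper": 1},
    {"travel": [0, 0.28, 0], "angular": [0, 0, 0.4], "gripper": 1},
    {"travel": [0, 0.28, 0], "angular": [0, 0, 0.4], "gripper": 1},
    {"travel": [0, 0.28, 0], "angular": [0, 0, 0.4], "gripper": 1}
  ]
}}

```text
t: 5.25
tool_pos: [0.4514, 0.233, 0.2242]
tool_rot: [2.734, 1.547, -0.001]
contact_force: [0.2, -0.2, -0.1]
opening: 0.0853
grip_force: 0.0
```

```bash
python3 - <<'E'
from h import *
d=snap('wrist','w4');o=ctrl.get_obs();print(o['t'],o['tool_pos'],o['tool_rot'],o['q'])
E
```

```text
5.3 [0.45152277 0.23283166 0.22425696] [ 2.73419060e+00  1.54679724e+00 -3.77292811e-04] [ 3.29636470e-01 -2.15069145e-01  1.90838336e+00 -2.37539837e-04
  1.44847866e+00  8.70791451e-01]
```

View pics/w4.png

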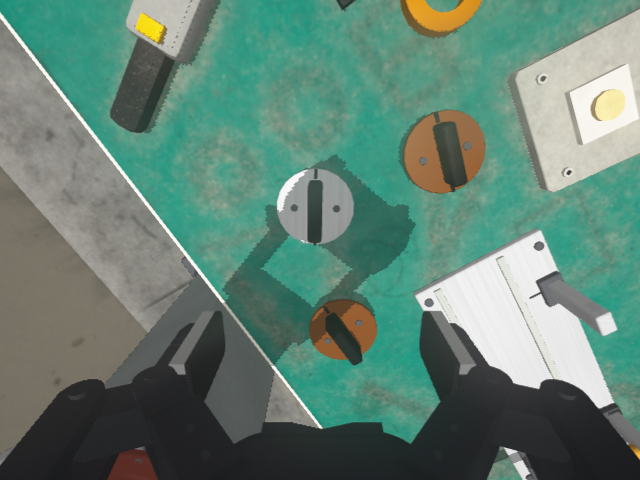

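The lid is at about (316,206), with its bar running from (315,181) to (315,243), nearly along the image's vertical.

```bash
python3 - <<'E'
from h import *
V=load('w4');T=load('top0')
img=cv2.cvtColor(V['img'],cv2.COLOR_RGB2GRAY)
m=(img[165:255,270:362]<50).astype(np.uint8)
n,l,st,ce=cv2.connectedComponentsWithStats(m)
i=1+np.argmax(st[1:,4]);print(st[i],ce[i]+[270,165])
pts=np.argwhere(l==i)[:,::-1].astype(np.float32)+[270,165];print(cv2.minAreaRect(pts.astype(np.float32)))
print('flange',atz(V,315.5,206,.028))
u,v=ce[i]+[270,165];print('bar',atz(V,u,v,.05))
a,b=atz(V,315.5,171,.028),atz(V,315.5,241.5,.028);print(np.arctan2(a[1]-b[1],a[0]-b[0]),np.linalg.norm(a-b))
a,b=atz(V,315,184,.054),atz(V,315,243,.054);print(np.arctan2(a[1]-b[1],a[0]-b[0]),np.linalg.norm(a-b))
print('tri',tri((V,315.3,211.5),(T,255+109.5/4.5-.5,190+322.5/4.5-.5)))
# pot centre fit from w3: rim outer circle top edge points
P=load('w3')
for q in((322,17),(322,287)): print(atz(P,*q,.118))
for c in((.5555,-.176),):
  th=np.radians([-90,-60,0,60,90,180]);print(proj(P,[[c[0]+.042*np.cos(t),c[1]+.042*np.sin(t),.118] for t in th]).round(0).tolist())
E
```

```text
Traceback (most recent call last):
ValueError: attempt to get argmax of an empty sequence
```

```bash
python3 - <<'E'
from h import *
V=load('w4');T=load('top0')
img=cv2.cvtColor(V['img'],cv2.COLOR_RGB2GRAY)
print(img[215,300:332],img[165:252,315])
print('flange',atz(V,315.5,206,.028))
print('bar',atz(V,315.3,211.5,.05))
a,b=atz(V,315.5,171,.028),atz(V,315.5,241.5,.028);print(np.arctan2(a[1]-b[1],a[0]-b[0]),np.linalg.norm(a-b))
a,b=atz(V,315,181,.054),atz(V,315,243,.054);print(np.arctan2(a[1]-b[1],a[0]-b[0]),np.linalg.norm(a-b),(a+b)/2)
print('tri',tri((V,315.3,211.5),(T,255+109.5/4.5-.5,190+322.5/4.5-.5)))
P=load('w3')
for q in((322,17),(322,287)): print(atz(P,*q,.118))
c=(.5555,-.176)
th=np.radians([-90,-60,0,60,90,180]);print(proj(P,[[c[0]+.042*np.cos(t),c[1]+.042*np.sin(t),.118] for t in th]).round(0).tolist())
E
```

```text
[155 155 154 153 155 157 158 112  66  60  59  60  58  59  59  60  59  58
  59  59  56  67 133 153 154 153 152 154 154 153 154 154] [101 101  99 109  74  69  69  69  70  70  70  70  71  71 151  86  71  70
  70  72  72  73  73  73  73  72  72  72  72  71  71  69  70  69  68  69
  67  67  67  65  66  64  63  64  63  62  61  61  60  60  60  59  57  57
  56  57  56  56  54  55  54  54  53  54  54  53  52  53  53  52  53  52
  54  54  55  55  56  57  57  59 100 121 122 123 124 125 124]
flange [0.45251387 0.24594431 0.028     ]
bar [0.45265972 0.24575534 0.05      ]
1.0232527787211005 0.06817645631703766
1.0227850595953623 0.055682261446135466 [0.45233165 0.24557866 0.054     ]
tri [0.45078878 0.24274252 0.03521614]
[ 0.595348   -0.17564938  0.118     ]
[ 0.51078365 -0.17644095  0.118     ]
[[452.0, 162.0], [443.0, 91.0], [323.0, 8.0], [202.0, 88.0], [191.0, 160.0], [321.0, 280.0]]
```

Request:
{"method": "step_arm", "body": {
  "targets": [
    {"travel": [0.002, 0.021, -0.08], "angular": [0, 0, -0.009], "gripper": 0.5},
    {"travel": [0.002, 0.021, -0.16], "angular": [0, 0, -0.009], "gripper": 0.5},
    {"travel": [0.002, 0.021, -0.23], "angular": [0, 0, -0.009], "gripper": 0.5},
    {"travel": [0.002, 0.021, -0.27], "angular": [0, 0, -0.009], "gripper": 0.5},
    {"travel": [0.002, 0.021, -0.287], "angular": [0, 0, -0.009], "gripper": 0.5},
    {"travel": [0.002, 0.021, -0.287], "angular": [0, 0, -0.009], "gripper": 0.5},
    {"travel": [0.002, 0.021, -0.287], "angular": [0, 0, -0.009], "gripper": 0},
    {"travel": [0.002, 0.021, -0.287], "angular": [0, 0, -0.009], "gripper": 0},
    {"travel": [0.002, 0.021, -0.287], "angular": [0, 0, -0.009], "gripper": 0},
    {"travel": [0.002, 0.021, -0.287], "angular": [0, 0, -0.009], "gripper": 0}
  ],
  "squeeze": 60
}}

```text
t: 6.3
tool_pos: [0.4542, 0.247, 0.0543]
tool_rot: [2.738, 1.539, 0.006]
contact_force: [-0.7, -0.5, 6.7]
opening: 0.0113
grip_force: 62.9
```

Request:
{"method": "step_arm", "body": {
  "targets": [
    {"travel": [0, 0, 0.04], "angular": [0, 0, 0], "gripper": 0},
    {"travel": [0, 0, 0.1], "angular": [0, 0, 0], "gripper": 0},
    {"travel": [0, 0, 0.18], "angular": [0, 0, 0], "gripper": 0},
    {"travel": [0.02, -0.06, 0.24], "angular": [0, 0, 0.1], "gripper": 0},
    {"travel": [0.04, -0.13, 0.26], "angular": [0, 0, 0.2], "gripper": 0},
    {"travel": [0.06, -0.2, 0.26], "angular": [0, 0, 0.3], "gripper": 0},
    {"travel": [0.08, -0.27, 0.26], "angular": [0, 0, 0.4], "gripper": 0},
    {"travel": [0.1, -0.34, 0.26], "angular": [0, 0, 0.5], "gripper": 0},
    {"travel": [0.12, -0.41, 0.26], "angular": [0, 0, 0.6], "gripper": 0},
    {"travel": [0.14, -0.48, 0.26], "angular": [0, 0, 0.709], "gripper": 0}
  ]
}}

```text
t: 7.3
tool_pos: [0.5365, -0.0432, 0.2081]
tool_rot: [-2.206, -2.236, -0.0]
contact_force: [0.6, -0.2, -1.2]
opening: 0.0116
grip_force: 61.9
```

Request:
{"method": "step_arm", "body": {
  "targets": [
    {"travel": [0.01, -0.07, 0], "angular": [0, 0, 0], "gripper": 0},
    {"travel": [0.02, -0.14, 0], "angular": [0, 0, 0], "gripper": 0},
    {"travel": [0.025, -0.19, -0.01], "angular": [0, 0, 0], "gripper": 0},
    {"travel": [0.025, -0.22, -0.02], "angular": [0, 0, 0], "gripper": 0},
    {"travel": [0.025, -0.22, -0.025], "angular": [0, 0, 0], "gripper": 0},
    {"travel": [0.025, -0.22, -0.025], "angular": [0, 0, 0], "gripper": 0},
    {"travel": [0.025, -0.22, -0.025], "angular": [0, 0, 0], "gripper": 0}
  ]
}}

```text
t: 8.0
tool_pos: [0.5515, -0.1721, 0.1929]
tool_rot: [-2.208, -2.234, -0.0]
contact_force: [-0.3, -0.0, -1.2]
opening: 0.0115
grip_force: 61.8
```

```bash
python3 - <<'E'
from h import *
d=snap('wrist','w5');o=ctrl.get_obs();print(o['t'],o['tool_pos'],o['tool_rot'],o['opening'],o['grip_force'],o['contact_force'],o['q'])
p=np.array(o['tool_pos']); print(ray(d,320,240))
E
```

```text
8.05 [ 0.55169618 -0.17214344  0.19325435] [-2.20797465e+00 -2.23454563e+00 -4.69543933e-04] 0.011375945208277371 61.84270620346069 [-0.33531109  0.16052504 -0.05164782] [-4.31356558e-01 -1.70953948e-02  1.77982148e+00  3.55830338e-04
  1.37895282e+00 -4.43386396e-01]
(array([ 0.55092346, -0.08982414,  0.31700926]), array([-0.00258661, -0.31026503, -0.95064658]))
```

View pics/w5.png

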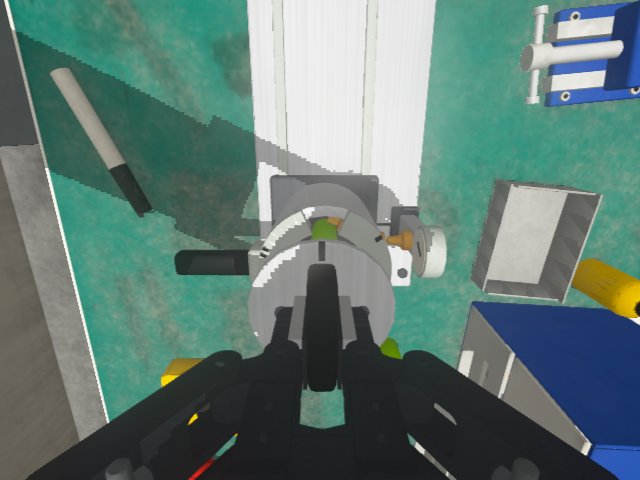

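The lid is held level and its flange spans u 249–395, with the top edge at v 240. The handle at v 250–274 and the near rim with its gap around u 328 can be seen behind it.

```bash
python3 - <<'E'
from h import *
V=load('w5');z=.167
for p in((249,300),(395,300),(322,239)): print('fl',atz(V,*p,z))
for p in((205,251),(205,274)): print('handle',atz(V,*p,.108))
lc=np.array([.5517,-.174]);pc=np.array([.553,-.176])
C=lambda c,r,z,a:proj(V,[[c[0]+r*np.cos(t),c[1]+r*np.sin(t),z] for t in a])
im=cv2.cvtColor(V['img'],cv2.COLOR_RGB2BGR)[180:380,160:480];im=cv2.resize(im,None,fx=2.5,fy=2.5,interpolation=cv2.INTER_CUBIC)
a=np.linspace(0,2*np.pi,120)
for c,r,zz,col in((lc,.037,z,(0,0,255)),(pc,.042,.118,(255,0,0)),(pc,.026,.118,(255,0,255))):
    q=(C(c,r,zz,a)-[160,180]+.5)*2.5
    cv2.polylines(im,[q.astype(np.int32)],True,col,1)
R=lambda p:pc+np.array([[1,-.0115],[.0115,1]])@np.array(p)
for p in([-.0075,.026],[.0075,.026],[-.0075,.042],[.0075,.042]):
    x=R(p);q=(proj(V,[x[0],x[1],.118])[0]-[160,180]+.5)*2.5;cv2.circle(im,tuple(int(i) for i in q),3,(0,255,255),-1)
x=[R([-.066,.008]),R([-.1,.008]),R([-.1,-.008]),R([-.066,-.008])]
q=(proj(V,[[*i,.108] for i in x])-[160,180]+.5)*2.5;cv2.polylines(im,[q.astype(np.int32)],True,(0,255,0),1)
cv2.imwrite('pics/c5.png',im)
E
```

```text
fl [ 0.51616888 -0.16993189  0.167     ]
fl [ 0.5873514  -0.16915367  0.167     ]
fl [ 0.5514279  -0.13829092  0.167     ]
handle [ 0.47607597 -0.16632336  0.108     ]
handle [ 0.47448719 -0.18252124  0.108     ]
```

View pics/c5.png

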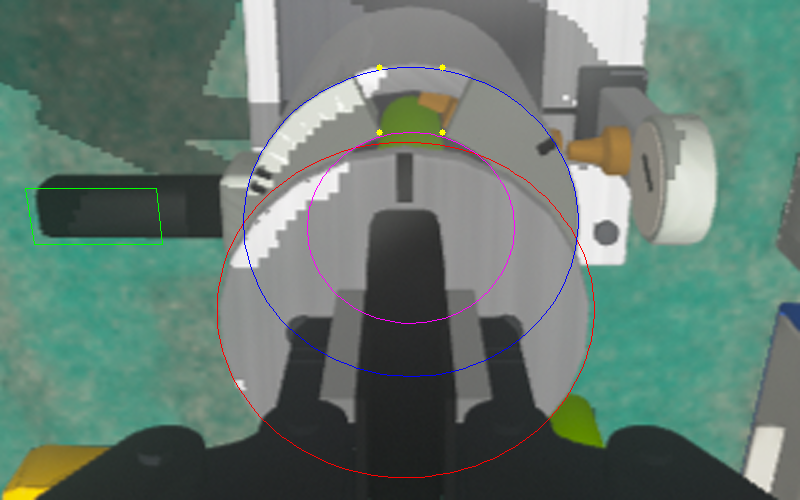

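```bash
python3 - <<'E'
from h import *
V=load('w5')
f=lambda x,y:(160+(x+.5)/2.5-.5,180+(y+.5)/2.5-.5)
print(atz(V,*f(403,210),.193)[1]-.027, atz(V,*f(403,152),.167)[1]-.037)
# gap inner corners and outer at rim top
for p in((355,85),(375,140),(470,75),(450,140)): print(atz(V,*f(*p),.118))
print('ribs',atz(V,*f(548,143),.118),atz(V,*f(262,180),.118))
E
```

```text
-0.16697546899152493 -0.1760200586024247
[ 0.539374   -0.13847363  0.118     ]
[ 0.54411309 -0.15210079  0.118     ]
[ 0.56659071 -0.1357552   0.118     ]
[ 0.56230012 -0.15190419  0.118     ]
ribs [ 0.58611032 -0.15240971  0.118     ] [ 0.51626629 -0.162725    0.118     ]
```

Request:
{"method": "step_arm", "body": {
  "targets": [
    {"travel": [0.002, 0, -0.01], "angular": [0, 0, 0], "gripper": 0},
    {"travel": [0.002, 0, -0.02], "angular": [0, 0, 0], "gripper": 0},
    {"travel": [0.002, 0, -0.03], "angular": [0, 0, 0], "gripper": 0},
    {"travel": [0.002, 0, -0.037], "angular": [0, 0, 0], "gripper": 0},
    {"travel": [0.002, 0, -0.044], "angular": [0, 0, 0], "gripper": 0},
    {"travel": [0.002, 0, -0.05], "angular": [0, 0, 0], "gripper": 0},
    {"travel": [0.002, 0, -0.05], "angular": [0, 0, 0], "gripper": 0}
  ]
}}

```text
t: 8.75
tool_pos: [0.5525, -0.1734, 0.1624]
tool_rot: [-2.209, -2.232, 0.001]
contact_force: [-0.2, -0.0, -2.3]
opening: 0.0115
grip_force: 61.8
```

Request:
{"method": "step_arm", "body": {
  "targets": [
    {"travel": [0, 0, -0.007], "angular": [0, 0, 0], "gripper": 0},
    {"travel": [0, 0, -0.014], "angular": [0, 0, 0], "gripper": 0},
    {"travel": [0, 0, -0.02], "angular": [0, 0, 0], "gripper": 0},
    {"travel": [0, 0, -0.024], "angular": [0, 0, 0], "gripper": 0},
    {"travel": [0, 0, -0.024], "angular": [0, 0, 0], "gripper": 0},
    {"travel": [0, 0, -0.024], "angular": [0, 0, 0], "gripper": 0}
  ]
}}

```text
t: 9.35
tool_pos: [0.5532, -0.1738, 0.1505]
tool_rot: [2.209, 2.232, 0.0]
contact_force: [-3.8, 0.4, 5.0]
opening: 0.0117
grip_force: 62.8
```

Seated at the expected height (z 0.1505). Next is the clockwise turn.

Request:
{"method": "step_arm", "body": {
  "targets": [
    {"travel": [-0.001, 0, 0], "angular": [0, 0, -0.1], "gripper": 0},
    {"travel": [-0.001, 0, 0], "angular": [0, 0, -0.2], "gripper": 0},
    {"travel": [0, 0, 0], "angular": [0, 0, -0.3], "gripper": 0},
    {"travel": [0, -0.001, 0], "angular": [0, 0, -0.4], "gripper": 0},
    {"travel": [0, -0.001, 0], "angular": [0, 0, -0.5], "gripper": 0},
    {"travel": [0.001, -0.001, 0], "angular": [0, 0, -0.6], "gripper": 0},
    {"travel": [0.001, -0.001, 0], "angular": [0, 0, -0.7], "gripper": 0},
    {"travel": [0.001, -0.001, 0], "angular": [0, 0, -0.8], "gripper": 0},
    {"travel": [0.001, -0.001, 0], "angular": [0, 0, -0.8], "gripper": 0}
  ],
  "squeeze": 80
}}

```text
t: 10.25
tool_pos: [0.5546, -0.1741, 0.1504]
tool_rot: [2.79, 1.44, 0.004]
contact_force: [-0.2, 2.1, 4.5]
opening: 0.0109
grip_force: 82.8
```

```bash
python3 - <<'E'
from h import *
o=ctrl.get_obs();r=o['tool_rot'];print(o['tool_pos'],2*np.arctan2(r[1],r[0]),o['contact_force'],o['wrist_torque'],o['grip_force'])
E
```

```text
[ 0.55460621 -0.17407671  0.15044578] 0.9532164448225215 [-0.24675783  2.09147624  4.50486987] [ 0.34310425 -0.17832766  0.04657513] 82.80786395072937
```

Request:
{"method": "step_arm", "body": {
  "targets": [
    {"travel": [0, 0, 0], "angular": [0, 0, -0.1], "gripper": 0},
    {"travel": [0, 0, 0], "angular": [0, 0, -0.2], "gripper": 0},
    {"travel": [0, 0, 0], "angular": [0, 0, -0.3], "gripper": 0},
    {"travel": [0, -0.001, 0], "angular": [0, 0, -0.38], "gripper": 0},
    {"travel": [0, -0.001, 0], "angular": [0, 0, -0.43], "gripper": 0},
    {"travel": [0, -0.001, 0], "angular": [0, 0, -0.43], "gripper": 0},
    {"travel": [0, -0.001, 0], "angular": [0, 0, -0.43], "gripper": 0},
    {"travel": [0, -0.001, 0], "angular": [0, 0, -0.43], "gripper": 0}
  ]
}}

```text
t: 11.05
tool_pos: [0.555, -0.1747, 0.1505]
tool_rot: [2.992, 0.954, 0.006]
contact_force: [2.6, 3.7, 6.5]
opening: 0.0105
grip_force: 82.8
```

```bash
python3 - <<'E'
from h import *
o=ctrl.get_obs();r=o['tool_rot'];print(o['tool_pos'],2*np.arctan2(r[1],r[0]),o['contact_force'],o['wrist_torque'],o['grip_force'])
V=snap('wrist','w6');print(ray(V,320,240)[0])
im=cv2.cvtColor(V['img'],cv2.COLOR_RGB2BGR)
pc=np.array([.5535,-.1755])
im=im[80:420,160:480];cv2.imwrite('pics/c6.png',cv2.resize(im,None,fx=1.75,fy=1.75))
g=cv2.cvtColor(V['img'],cv2.COLOR_RGB2GRAY)
# flange pointer + bar columns along rows: darkest runs near centre
for v in range(120,330,12):
    row=g[v,230:410]; d=np.where(row<75)[0]+230; print(v,(d.min(),d.max(),len(d)) if len(d) else '')
# predicted: half mark & TCP-bar direction in the image at flange top z .124
for a in (.622,2*np.arctan2(r[1],r[0])):
    print(proj(V,[[pc[0]+q*np.cos(a),pc[1]+q*np.sin(a),.124] for q in(.03,.037,.042)]).round(1).tolist())
E
```

```text
[ 0.55501372 -0.17469874  0.15046688] 0.6172870899492034 [2.64871711 3.6844918  6.45534278] [ 0.42375746 -0.57481142  0.10878195] 82.83401727676392
[ 0.62248819 -0.1272024   0.27472355]
120 
132 
144 
156 
168 
180 
192 
204 
216 
228 (np.int64(319), np.int64(323), 5)
240 (np.int64(388), np.int64(394), 4)
252 (np.int64(319), np.int64(323), 5)
264 (np.int64(315), np.int64(393), 21)
276 (np.int64(308), np.int64(335), 28)
288 (np.int64(307), np.int64(337), 31)
300 (np.int64(306), np.int64(337), 32)
312 (np.int64(276), np.int64(368), 69)
324 (np.int64(276), np.int64(368), 67)
[[319.9, 250.9], [319.8, 236.6], [319.7, 226.1]]
[[320.2, 250.9], [320.2, 236.6], [320.2, 226.1]]
```

```bash
python3 -c "
from station import ctrl
print(ctrl.finish_job())"
```

```text
the job is handed in; nothing more can be done
None
```

I handed the job in at about 11 s with the lid held at the half marks, but the system gave no verdict. By my last readings the pot is about 1–2 mm off the nozzle's line, the lid is seated, its pointer is within about 1° of the half mark, and the grip is 83 N.

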